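Push a stray tub of filler home into its rack lane

TASK

One tub of filler has been left askew on the deck in front of the lane rack. With the fingertips alone, never gripping or lifting it, push it along the deck and in through the narrow gap between the two dividers of the lane that has a free front place, until it is fully home: square in the lane and up against the tub behind it, in line with the other front tubs. Leave everything else where it stands.

Things in the scene. Friction and masses are not known exactly. Their poses are not given: they have to be found in the camera images.
- tub: The stray tub, the only one standing outside the rack: rectangular white plastic, 95 mm along its x, 110 along its y, 62 high; its lid (z 50 to 62 mm) is its widest part, 3 mm proud of the walls. Origin at the centre of its underside, on the deck (z = 0). Loose, 0.45 to 0.95 kg. Starts turned up to about 35 degrees from the rack's axes, its +x broadly towards the rack.
- rack: Fixed rack of 3 lanes on the bare deck: 4 upright sheet dividers (6 mm thick, 75 high, front edges half-round, at y = -184.5, -61.5, 61.5, 184.5 mm) joined by a back rail at x = 206 mm. Origin on the deck, midway along the line of front edges; +x into the lanes, y across, z up. Lanes centred on y = -123, 0, 123 mm, 117 mm clear: 3.5 mm to spare each side of a tub. Place and yaw vary.
- front_a: A tub like the stray one (first of two), standing in the front place of a lane; which two of the three lanes are taken varies, and the third is free in front. Origin at the centre of its underside, at about x = 59 mm in the rack frame; its near face is about 11 mm inside the dividers' front edges. Loose.
- front_b: A tub like the stray one (second of two), standing in the front place of a lane; which two of the three lanes are taken varies, and the third is free in front. Origin at the centre of its underside, at about x = 59 mm in the rack frame; its near face is about 11 mm inside the dividers' front edges. Loose.
- rear_a: A tub like the stray one standing at the back of the lane at y = -123 mm, origin at about x = 157 mm in the rack frame, a few mm from the back rail. Loose.
- rear_b: A tub like the stray one standing at the back of the lane at y = 0 mm, origin at about x = 157 mm in the rack frame, a few mm from the back rail. Loose.
- rear_c: A tub like the stray one standing at the back of the lane at y = 123 mm, origin at about x = 157 mm in the rack frame, a few mm from the back rail. Loose.
- round_tin: Loose steel tin, 80 mm across, 54 mm high, standing on the deck to the left of the work. Origin at the centre of its underside. To be left alone.
- tape_measure: Loose tape measure, 72 x 36 mm, 64 mm high, standing on the deck to the right of the work. Origin at the centre of its underside. To be left alone.
- spray_can: Loose spray can, 65 mm across, 212 mm high, standing beside the rack on its left. Origin at the centre of its underside. To be left alone.
Not all that is in view belongs to the job. Leave any pink or red look-alike of the tub alone.

How it is judged (in metres and radians):
On the way:
1. the tub's leading edge is between the dividers of the free lane (x of tub in the frame of rack above -0.035 m and (y of tub in the frame of rack between -0.129 and -0.117 m or y of tub in the frame of rack between -0.006 and 0.006 m or y of tub in the frame of rack between 0.117 and 0.129 m)), for 0.1 s.
At the end, for the whole second after the job is handed in: The tub stands flat and at rest in the free front place: its origin 55 to 67 mm inside the line of the dividers' front edges (against the tub behind), within 6 mm of a lane's middle, square to the rack within 0.06 rad; every other loose thing is within 15 mm of where it started (x of tub in the frame of rack between 0.055 and 0.067 m and (y of tub in the frame of rack between -0.129 and -0.117 m or y of tub in the frame of rack between -0.006 and 0.006 m or y of tub in the frame of rack between 0.117 and 0.129 m) and angle between the x axis of tub and the x axis of rack, either way round below 0.06 rad and height (world z) of tub below 0.004 m and angle between tub's own z axis and vertical below 0.04 rad and linear speed of tub below 0.01 m/s and distance of each of front_a, front_b, rear_a, rear_b, rear_c, round_tin, tape_measure, spray_can from where it was at the start of the episode below 0.015 m); the robot touches nothing.
It fails at once if the tub is lifted off the deck (height (world z) of tub above 0.008 m).
It fails at once if the tub is tipped (angle between tub's own z axis and vertical above 0.15 rad).
It fails at once if another tub, the tin, the tape measure or the spray can is shifted more than 15 mm (distance of any of front_a, front_b, rear_a, rear_b, rear_c, round_tin, tape_measure, spray_can from where it was at the start of the episode above 0.015 m).
It also fails if it takes over 59 s, if anything falls off the work surface, if the arm or the gripper's body presses on something with over 40 N, if the wrist force passes 120 N, or if a joint passes its speed limit or range.

ROBOT

A 6-joint arm with a two-finger parallel gripper is mounted at the origin on the work surface. World frame = base frame: x ahead of the robot, y to its left, z up, the work surface at z = 0. Lengths are in m, angles in degrees, forces in N, time in s.
With the tool pointing down it reaches from about 0.325 to 0.75 m from the base axis. Payload 7.6 kg.
Tool frame: the origin (TCP) lies between the finger pads; the fingertips stand 11 mm ahead of it and the grasp point (between the pads) lies 8 mm behind it (manip.tip_extent is the distance from the TCP to the fingertips, in m); y points along the fingers, z is the direction in which the jaws open and shut, and the axes are right-handed (so a half turn about y gives the same grasp; the last joint's range is limited). The gripper opens to 85 mm and grips with 20 to 120 N. Pads are 22 mm wide; open, the fingers measure 114 mm over their backs; the gripper's body (76 mm by 85 mm) begins 54 mm behind the grasp point. The pads swing forward as they close: fully open they stand 13 mm farther back than shut.
Start: joints at [-69.001, 2.991, 80.254, -0, 96.75, -4.028], TCP at [0.222, -0.476, 0.242] pointing down, gripper open.
Joint ranges: [-166.34, 166.34], [-52.06, 124.39], [6.96, 135.62], [-60.46, 240.46], [14.63, 156.25], [-167.68, 167.68]. Speed limits (degrees/s): [147.25, 147.25, 172.46, 180, 180, 180].

INTERFACE

Orientations are given as [roll, pitch, yaw] about the fixed x, y, z axes, in that order (R = Rz(yaw) Ry(pitch) Rx(roll)).
In Python, from workcell import status, vision, manip gives the robot as it stands. The module is installed in compiled form; this text tells all that it offers.
- The arm moves only by the shell command python3 -m inch 'ROWS'. ROWS is text: rows parted by semicolons, each of 5 numbers parted by spaces: the shift along the tool's x, y, z in cm, then the turn about the tool's y in degrees, then the closure, from -1 (fully open) to 1 (shut). A call has 1 to 8 rows; each row is the pose to reach, as a shift and turn from the pose commanded when the call began, along the tool's axes at that moment; what a row does not reach only later rows make up. A row lasts 1/10 s, in which the tool goes at most 50 mm and 8.59 degrees, less where a joint would pass 70% of its speed; a pose out of reach is approached as far as the arm can. A call with a gripper value outside its range is refused whole. The fingers move at their own pace and stop on an object; the grip force is fixed at half the most. Time passes only in rows, so rows that repeat a pose let the fingers close. It gives the time, the measured TCP pose, the force and the opening at its end, in the units of the state.
- status.sense(): the state, without advancing time (a new reading comes with each control period).
- vision.snapshot(name): name is "scene" or "top" or "wrist"; returns a dict with "frame" (420x560x3 uint8, blue, green, red), "camera_matrix" (3x3 intrinsics, pixels), "D" ([k1, k2, p1, p2, k3] as OpenCV has them; the pictures are not rectified), "R" (3x3) and "t" (3): a world point X has camera coordinates R X + t. Camera axes: x right, y down, z forward; pixel columns grow to the right and rows downward; lengths in m; the calibration is good to about 2 mm. A picture is of the moment at which its call begins. There is no depth.
- manip.hand_in(): hands the job in, once; it reports no verdict.
The state is a dict: "time": time; "q": joint angles; "joint_velocities": joint speeds; "tau": joint torques, N m; "position": TCP position; "tool_rot": TCP orientation; "ft_force": force on the tool from outside, world axes, zero at the start; "ft_torque": the same for the moment, N m; "grip_width": finger opening in m.
Only numpy, scipy, OpenCV 4.12 (cv2) and the standard library are available. Lean on these libraries where they do the work, as an engineer would, in place of code of your own. Each camera call takes 0.05 s, during which the arm holds its last target. There are 200 camera calls.

## Working session

There is one attempt and no reset: what is moved stays moved. The work goes in short steps, Python scripts to look and compute and a shell command to move; the robot and the scene stay as the last step left them, time stands still between calls to the robot, and variables do not carry over. Pictures are saved under pics/ and viewed, about 8 in all and at most 12, crops included, and the job is handed in when it is done.

```bash
mkdir -p pics
python3 - <<'E'
from workcell import status, vision, manip
import cv2,numpy as np,pickle
s=status.sense();print({k:np.round(v,3).tolist() for k,v in s.items()},manip.tip_extent)
for n in("top","scene"):
    d=vision.snapshot(n);pickle.dump(d,open(n+'0.pkl','wb'));cv2.imwrite(f'pics/{n}0.png',d['frame'])
    R,t=np.array(d['R']),np.array(d['t']);print(n,(-R.T@t).round(3),R.round(3).tolist(),d['D'])
E
```

```text
{'time': 0.0, 'q': [-69.001, 3.026, 80.313, 0.001, 96.751, -4.031], 'joint_velocities': [0.013, -0.027, -0.004, 0.023, 0.186, 0.069], 'tau': [-0.0, -38.167, -36.019, -0.0, 0.006, -0.0], 'position': [0.222, -0.475, 0.241], 'tool_rot': [-90.09, 0.007, -154.97], 'ft_force': [0.241, -0.99, 0.112], 'ft_torque': [-0.007, -0.013, -0.0], 'grip_width': 0.085} 0.011
top [ 0.332 -0.005  1.349] [[-0.016, -1.0, -0.006], [-0.985, 0.016, -0.169], [0.169, 0.004, -0.986]] [0.03650873 0.         0.         0.         0.        ]
scene [ 1.336 -0.128  1.126] [[0.197, 0.98, -0.015], [0.784, -0.167, -0.597], [-0.588, 0.105, -0.802]] [-0.21670694  0.          0.          0.          0.        ]
```

View pics/top0.png

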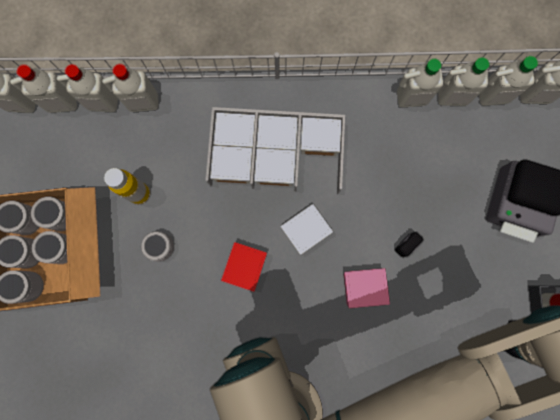

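View pics/scene0.png

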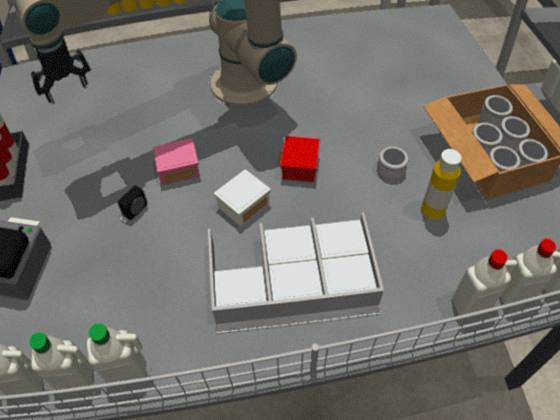

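The candidates are the white stray tub at top (306,229), a red box at (244,266) and a pink box at (367,288). Five white lids sit in the rack. I choose the white one outside the rack. The free lane is the right-hand one, top (320,172), at rack y=-123.

```bash
cat > h.py <<'E'
import cv2,numpy as np
def toplane(d,px,z):
    K,D,R,t=[np.array(d[k],float) for k in('camera_matrix','D','R','t')]
    u=cv2.undistortPoints(np.array(px,float).reshape(-1,1,2),K,D).reshape(-1,2)
    r=np.c_[u,np.ones(len(u))]@R; c=-R.T@t
    return (c+r*((z-c[2])/r[:,2])[:,None])[:,:2]
def topix(d,P):
    K,D,R,t=[np.array(d[k],float) for k in('camera_matrix','D','R','t')]
    return cv2.projectPoints(np.array(P,float).reshape(-1,1,3),cv2.Rodrigues(R)[0],t,K,D)[0].reshape(-1,2)
def blobs(d,z=.062,thr=165,amin=300):
    f=d['frame'].astype(int); m=((f.min(2)>thr)&(f.max(2)-f.min(2)<40)).astype(np.uint8)
    out=[]
    for c in cv2.findContours(m,cv2.RETR_EXTERNAL,cv2.CHAIN_APPROX_NONE)[0]:
        if cv2.contourArea(c)<amin: continue
        p=toplane(d,c,z); r=cv2.minAreaRect((p*1000).astype(np.float32))
        out.append((c.reshape(-1,2).mean(0).round(),np.round(r[0],1),np.round(r[1],1),round(r[2],1)))
    return out
E
python3 - <<'E'
import pickle,cv2;from h import *
for n in('top','scene'):
    d=pickle.load(open(n+'0.pkl','rb'))
    for b in blobs(d,thr=150):
        print(n,*b)
d=pickle.load(open('top0.pkl','rb'))
cv2.imwrite('pics/c.png',cv2.resize(d['frame'][95:310,195:395],None,fx=3.7,fy=2.75 and 2.75,interpolation=cv2.INTER_CUBIC))
E
```

```text
top [519. 232.] [ 467.9 -644.6] [89.9 28. ] 69.8
top [306. 229.] [484.7 -73.4] [ 93.5 108.6] 33.9
top [275. 166.] [665.2  10.4] [108.   92.9] 85.5
top [231. 163.] [674.6 132.7] [108.2  93.3] 85.8
top [321. 134.] [ 753.4 -121. ] [108.1  92.8] 85.4
top [277. 132.] [762.   3.] [108.   92.9] 85.4
top [234. 129.] [771.8 123.8] [108.3  92.8] 85.3
scene [280. 351.] [923.  -39.8] [1271.3   14.4] 89.9
scene [294. 265.] [703.8   7.6] [381.8 216.1] 85.5
scene [242. 191.] [482.6 -74.4] [ 96.5 111.8] 33.9
scene [394. 156.] [450.6 337.3] [72.5 71.5] 78.4
```

View pics/c.png

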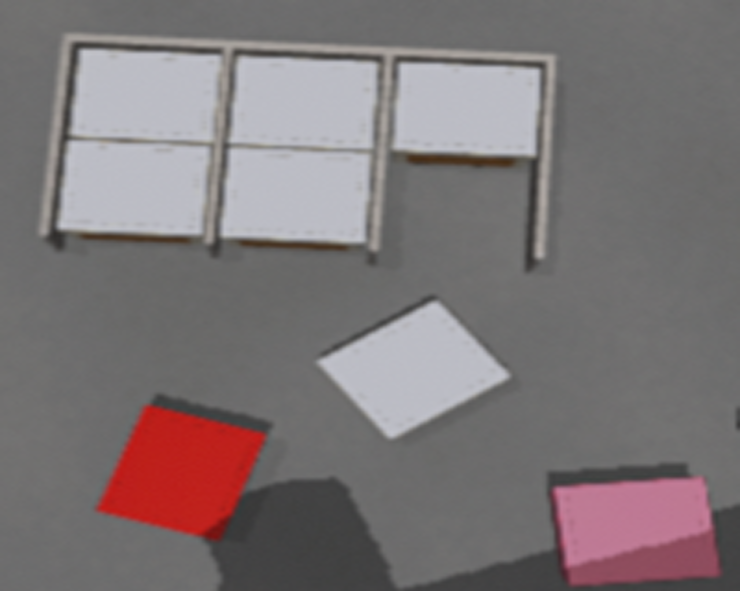

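```bash
python3 -m inch '-39.5 0 -33.8 -99 -0.4;-39.5 0 -33.8 -99 -0.4;-39.5 0 -33.8 -99 -0.4;-39.5 0 -33.8 -99 -0.4;-39.5 0 -33.8 -99 -0.4;-39.5 0 -33.8 -99 -0.4;-39.5 0 -33.8 -99 -0.4;-39.5 0 -33.8 -99 -0.4'
```

```text
time: 0.9
position: [0.3877, -0.1095, 0.2422]
tool_rot: [-90.0, -0.0, -85.9]
ft_force: [0.9, -1.0, -0.2]
grip_width: 0.0598
```

```bash
cat >> h.py <<'E'
O=np.array([606.2,14.9]);A=np.radians(-4.6);ex=np.array([np.cos(A),np.sin(A)]);ey=np.array([-ex[1],ex[0]])
def rk(p): d=np.array(p,float)-O; return np.array([d@ex,d@ey])
def wd(r): return O+r[0]*ex+r[1]*ey
def go(x,y,z,yaw):
    "world target mm / deg of tool x -> row in cm"
    from workcell import status
    s=status.sense();p=np.array(s['position'])*1000;a=s['tool_rot'][2];c,n=np.cos(np.radians(a)),np.sin(np.radians(a))
    dx,dy=x-p[0],y-p[1]
    print('row',np.round([(c*dx+n*dy)/10,(p[2]-z)/10,(-n*dx+c*dy)/10,-((yaw-a+180)%360-180)],2),'at',p.round(1),round(a,1),'rack',rk(p[:2]).round(1))
E
python3 -c "
from h import *
go(437,-2,150,-56)"
```

```text
row [-10.37   9.22   5.69 -29.88] at [ 387.7 -109.5  242.2] -85.9 rack [-207.8 -141.5]
```

```bash
python3 -m inch '-10.4 5 5.7 -30 -0.4;-10.4 9 5.7 -30 -0.4;-10.4 9 5.7 -30 -0.4;-10.4 9 5.7 -30 -0.4;-10.4 12 5.7 -30 -0.4;-10.4 16 5.7 -30 -0.4;-10.4 16 5.7 -30 -0.4'
python3 - <<'E'
from h import *
from workcell import vision
go(437,-2,30,-56.1)
d=vision.snapshot('top');cv2.imwrite('pics/t1.png',cv2.resize(d['frame'][95:310,195:395],None,fx=3,fy=2.75,interpolation=cv2.INTER_CUBIC))
E
```

```text
time: 1.6
position: [0.4339, -0.0035, 0.0772]
tool_rot: [-90.5, 0.4, -56.2]
ft_force: [-0.2, 0.3, -0.5]
grip_width: 0.06
row [ 0.04  4.72  0.34 -0.1 ] at [433.9  -3.5  77.2] -56.2 rack [-170.2  -32.2]
```

View pics/t1.png

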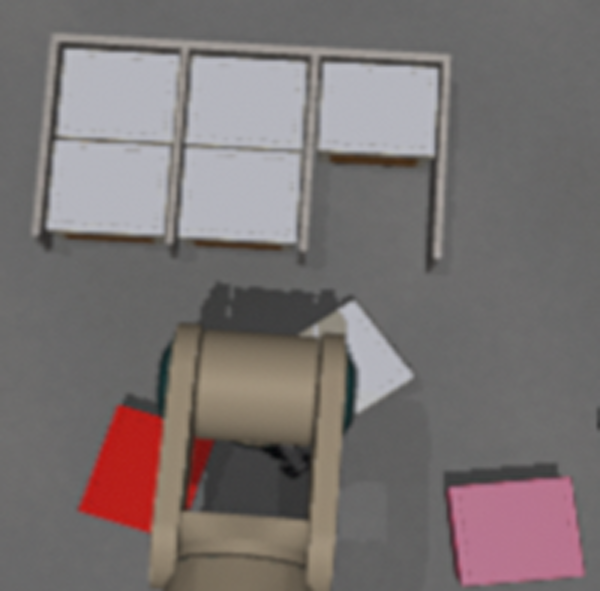

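```bash
python3 -m inch '0 2.5 0.3 0 -0.4;0 4.7 0.3 0 -0.4;0 4.7 0.3 0 -0.4;0.8 4.7 0.3 0 -0.4;1.4 4.7 0.3 0 -0.4;1.7 4.7 0.3 0 -0.4;2.1 4.7 0.3 0 -0.4;2.3 4.7 0.3 0 -0.4'
python3 - <<'E'
from h import *
from workcell import vision
c=np.array([484.7,-73.4]);n=np.array([-.558,.83]);go(*(c+65*n),30,-56.1)
d=vision.snapshot('scene');cv2.imwrite('pics/s1.png',cv2.resize(d['frame'][110:310,130:350],None,fx=3,fy=3,interpolation=cv2.INTER_CUBIC))
h=lambda th:(66*(1-np.cos(th))+48*np.sin(th),66*np.sin(th)-48*(1-np.cos(th)))
for k in range(4,40,4): print(k,np.round(h(np.radians(k)),1))
E
```

```text
time: 2.45
position: [0.4531, -0.0202, 0.0368]
tool_rot: [-89.9, 0.2, -56.2]
ft_force: [-8.9, 12.4, 11.9]
grip_width: 0.0599
row [-0.32  0.68 -0.34 -0.12] at [453.1 -20.2  36.8] -56.2 rack [-149.8  -47.3]
4 [3.5 4.5]
8 [7.3 8.7]
12 [11.4 12.7]
16 [15.8 16.3]
20 [20.4 19.7]
24 [25.2 22.7]
28 [30.3 25.4]
32 [35.5 27.7]
36 [40.8 29.6]
```

View pics/s1.png

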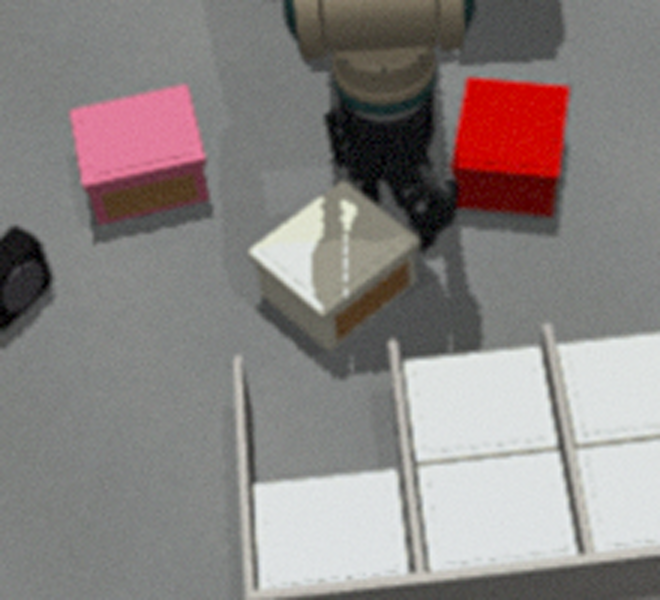

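```bash
python3 - <<'E'
from workcell import status
s=status.sense();print(s['time'],s['ft_force'],s['position'],s['joint_velocities'])
E
python3 -m inch '0 0 0 0 -0.4;0 0 0 0 -0.4'
```

```text
2.5 [-6.53425751  9.52842722  8.01618615] [ 0.45318308 -0.02037738  0.03686028] [ 0.23878465 -0.19013033  0.1955674  -0.50876673 -0.3731813   0.40693585]
time: 2.7
position: [0.4532, -0.0204, 0.0367]
tool_rot: [-89.9, 0.1, -56.2]
ft_force: [-4.4, 8.4, 7.7]
grip_width: 0.0595
```

```bash
python3 -m inch '0.22 -0.1 0.28 2.5 -0.4;0.44 -0.2 0.56 5 -0.4;0.68 -0.3 0.82 7.5 -0.4;0.93 -0.3 1.07 10 -0.4;1.2 -0.3 1.31 12.5 -0.4;1.47 -0.3 1.55 15 -0.4;1.75 -0.3 1.77 17.5 -0.4;2.04 -0.3 1.97 20 -0.4'
python3 - <<'E'
from h import *
from workcell import vision
go(453,-20,34,-56.1)
d=vision.snapshot('scene');
for b in blobs(d,thr=130): print(*b)
cv2.imwrite('pics/s2.png',cv2.resize(d['frame'][110:310,130:350],None,fx=3,fy=3,interpolation=cv2.INTER_CUBIC))
E
```

```text
time: 3.5
position: [0.4809, -0.027, 0.0387]
tool_rot: [-90.0, 0.1, -76.3]
ft_force: [1.5, 4.6, -0.7]
grip_width: 0.0593
row [ -1.34   0.47  -2.54 -20.2 ] at [480.9 -27.   38.7] -76.3 rack [-121.5  -51.8]
[547. 388.] [1127.7  452.8] [ 87.6 148.3] 66.6
[ 59. 348.] [ 824.4 -526.6] [71.4 65.6] 6.8
[117. 336.] [ 815.9 -394.3] [87.1 65. ] 7.5
[ 89. 308.] [ 738.6 -463.8] [179.8  78.3] 72.6
[296. 343.] [890.4 -39.3] [  83.4 1272.6] 0.1
[523. 259.] [823.5 557. ] [77.9 99.4] 40.5
[487. 236.] [749.9 471.3] [107.4 147.5] 2.7
[234. 196.] [495.8 -96.9] [100.  103.5] 16.3
[505. 157.] [514.1 641.6] [82.  84.6] 6.4
[393. 155.] [450.4 337.8] [81.  77.3] 3.3
[292. 231.] [595.1  26.9] [471.7 697.9] 0.2
[ 95. 157.] [ 281.4 -448.3] [165.3  93.5] 45.0
[533. 150.] [505.6 738.6] [80.9 83.8] 60.4
[ 38. 146.] [ 197.3 -624.1] [135.   63.7] 6.3
[487. 133.] [419.6 633. ] [83.1 78.9] 79.6
[515. 126.] [411.3 731.3] [82.3 82.3] 63.2
[498. 105.] [315.8 721.8] [82.6 80.7] 40.6
[169. 103.] [  97.5 -235.9] [370.7 124.5] 11.3
[339.  86.] [101.6 269.4] [367.4 146.7] 18.1
[66. 43.] [-296.  -580.4] [232.2  81.9] 89.1
[451.  48.] [ 24.5 687. ] [ 91.5 163.7] 89.2
[148.  28.] [-297.6 -272.7] [ 82.2 387.6] 0.1
```

View pics/s2.png

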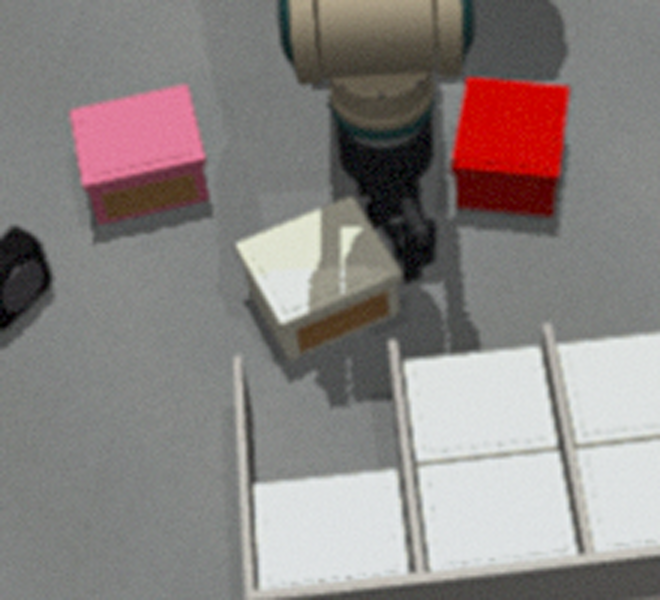

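```bash
python3 -m inch '0.15 0 0.26 2.3 -0.4;0.31 0 0.52 4.6 -0.4;0.48 0 0.77 6.9 -0.4;0.66 0 1.01 9.2 -0.4;0.85 0 1.24 11.5 -0.4;1.05 0 1.47 13.8 -0.4;1.25 0 1.68 16 -0.4;1.46 0 1.89 18.3 -0.4'
python3 -m inch '-0.8 0 0 0 -0.4;-2.5 0 0 0 -0.4;-4 -6 0 0 -0.4;-8 -12 0 0 -0.4;-12 -12 0 0 -0.4;-15 -12 0 0 -0.4;-18 -12 0 0 -0.4;-18 -12 0 0 -0.4'
python3 - <<'E'
from h import *
from workcell import vision
import pickle
go(453,-20,34,-94.6)
for n in('top','scene'):
    d=vision.snapshot(n);pickle.dump(d,open(n+'1.pkl','wb'))
    for b in blobs(d,thr=150):
        if 420<b[1][0]<800 and -180<b[1][1]<180: print(n,*b,rk(b[1]).round(1))
cv2.imwrite('pics/s3.png',cv2.resize(d['frame'][110:310,130:350],None,fx=3,fy=3,interpolation=cv2.INTER_CUBIC))
E
```

```text
time: 4.35
position: [0.5029, -0.0368, 0.0388]
tool_rot: [-89.9, 0.1, -94.5]
ft_force: [1.3, 3.4, -1.0]
grip_width: 0.06
time: 5.15
position: [0.5163, 0.1458, 0.159]
tool_rot: [-89.9, 0.0, -94.2]
ft_force: [0.0, -0.3, -0.0]
grip_width: 0.0594
row [17.   12.5  -5.11  0.41] at [516.3 145.8 159. ] -94.2 rack [-100.1  123.3]
top [318. 223.] [ 501.7 -105.8] [ 93.3 108.3] 1.4 [ -94.5 -128.7]
top [275. 165.] [665.2  10.2] [107.7  92.9] 85.5 [59.2  0. ]
top [230. 156.] [691.  131.3] [109.1  63.7] 89.1 [ 75.2 122.8]
top [321. 134.] [ 753.4 -121.1] [107.8  92.8] 85.4 [ 157.6 -123.8]
top [277. 132.] [762.    2.9] [107.8  92.7] 85.4 [156.3   0.5]
top [234. 129.] [771.9 123.8] [108.3  92.6] 85.4 [156.4 121.8]
scene [292. 267.] [703.9   7.7] [381.8 216.2] 85.4 [98.   0.7]
scene [230. 198.] [ 499.  -107.2] [ 97.6 112. ] 1.4 [ -97.1 -130.3]
```

```bash
python3 -m inch '33.8 0 0.5 0 -0.4;33.8 0 0.5 0 -0.4;33.8 0 0.5 0 -0.4;33.8 0 0.5 0 -0.4;33.8 0 0.5 0 -0.4;33.8 0 0.5 0 -0.4;33.8 0 0.5 0 -0.4;33.8 0 0.5 0 -0.4'
python3 -m inch '0 0 0 0 -0.4;0 0 0 0 -0.4'
python3 - <<'E'
from h import *
go(*wd((-95,-213)),35,-94.6)
E
```

```text
time: 6.05
position: [0.4932, -0.2002, 0.1582]
tool_rot: [-90.0, -0.1, -94.9]
ft_force: [0.9, -0.1, -1.2]
grip_width: 0.0596
time: 6.25
position: [0.4946, -0.1946, 0.1583]
tool_rot: [-90.0, 0.0, -94.5]
ft_force: [1.2, 0.1, 0.2]
grip_width: 0.0601
row [-0.48 12.33 -0.06  0.09] at [ 494.6 -194.6  158.3] -94.5 rack [ -94.4 -217.8]
```

View pics/s3.png

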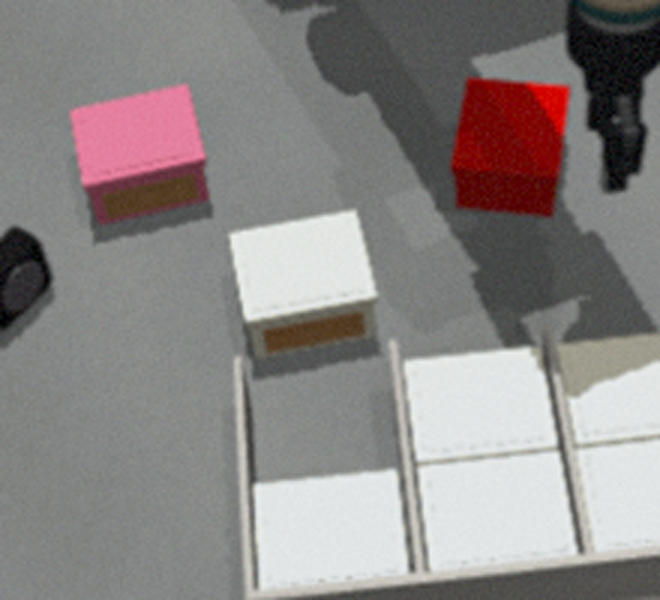

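```bash
python3 -m inch '0 5 0 0 -0.4;0 10 0 0 -0.4;0 12.3 0 0 -0.4;0 12.3 0 0 -0.4;-0.7 12.3 0 0 -0.4;-1.3 12.3 0 0 -0.4;-1.7 12.3 0 0 -0.4;-2 12.3 0 0 -0.4'
python3 -m inch '-0.15 0 0 0 -0.4;-0.3 0 0 0 -0.4;-0.45 0 0 0 -0.4;-0.6 0 0 0 -0.4;-0.75 0 0 0 -0.4;-0.9 0 0 0 -0.4;-0.9 0 0 0 -0.4'
python3 - <<'E'
from h import *
from workcell import vision
go(*wd((-95,-189)),35,-94.6)
for n in('top','scene'):
    d=vision.snapshot(n)
    for b in blobs(d,thr=150):
        if 420<b[1][0]<560 and -180<b[1][1]<180: print(n,*b,rk(b[1]).round(1))
E
```

```text
time: 7.05
position: [0.4973, -0.1756, 0.0371]
tool_rot: [-89.8, -0.2, -94.5]
ft_force: [-3.3, -7.7, 3.8]
grip_width: 0.0596
time: 7.75
position: [0.4975, -0.1678, 0.0371]
tool_rot: [-89.9, -0.2, -94.5]
ft_force: [-3.1, -7.1, 4.9]
grip_width: 0.0599
row [-0.18  0.21 -0.13  0.08] at [ 497.5 -167.8   37.1] -94.5 rack [ -93.7 -190.8]
top [303. 219.] [505.2 -71.8] [52.3 91.4] 88.8 [-93.7 -94.5]
scene [247. 199.] [503.5 -72.3] [55.4 95.8] 88.1 [-95.4 -95.2]
```

```bash
python3 -m inch '0.8 0 0 0 -0.4;2 0 0 0 -0.4;3 -5 0 0 -0.4;3 -10 0 0 -0.4;3 -10 -4 0 -0.4;3 -10 -8 0 -0.4;3 -10 -8 0 -0.4'
python3 - <<'E'
from h import *
from workcell import vision,status
print(np.round(status.sense()['q'],1))
go(*wd((-180,-123)),137,-4.6);go(*wd((-180,-123)),137,175.4)
for n in('top','scene'):
    d=vision.snapshot(n)
    for b in blobs(d,thr=150):
        if 420<b[1][0]<560 and -180<b[1][1]<180: print(n,*b,rk(b[1]).round(1))
E
```

```text
time: 8.55
position: [0.4114, -0.1894, 0.1344]
tool_rot: [-90.2, 0.1, -94.6]
ft_force: [0.6, 0.2, 0.1]
grip_width: 0.0595
[-29.4  -5.1 100.7  -0.   84.6 -24.8]
row [ -9.63  -0.26  -0.22 -90.01] at [ 411.4 -189.4  134.4] -94.6 rack [-177.8 -219.3]
row [-9.63 -0.26 -0.22 89.99] at [ 411.4 -189.4  134.4] -94.6 rack [-177.8 -219.3]
top [311. 220.] [504.9 -93.8] [96.8 91.2] 89.0 [ -92.3 -116.5]
scene [238. 200.] [502.1 -94.5] [99.5 97.8] 88.5 [ -95.  -117.4]
```

```bash
python3 -m inch '-9.6 0 -0.2 90 -0.4;-9.6 0 -0.2 90 -0.4;-9.6 0 -0.2 90 -0.4;-9.6 0 -0.2 90 -0.4;-9.6 0 -0.2 90 -0.4;-9.6 0 -0.2 90 -0.4;-9.6 0 -0.2 90 -0.4;-9.6 0 -0.2 90 -0.4'
python3 -m inch '0 0 0 21.2 -0.4;0 0 0 21.2 -0.4;0 0 0 21.2 -0.4;0 0 0 21.2 -0.4;0 0 0 21.2 -0.4'
python3 - <<'E'
from h import *
from workcell import vision
go(*wd((-180,-123)),35,175.4)
d=vision.snapshot('top')
for b in blobs(d,thr=150):
        if 420<b[1][0]<560 and -180<b[1][1]<180: print(*b,rk(b[1]).round(1))
E
```

```text
time: 9.45
position: [0.4218, -0.094, 0.1356]
tool_rot: [-90.0, 0.0, -161.2]
ft_force: [-0.0, 0.2, -0.2]
grip_width: 0.0597
time: 9.95
position: [0.4213, -0.0939, 0.1354]
tool_rot: [-90.0, 0.0, 178.1]
ft_force: [-0.7, -0.2, 0.7]
grip_width: 0.0597
row [ 0.44 10.04 -0.05  2.69] at [421.3 -93.9 135.4] 178.1 rack [-175.6 -123.3]
```

```bash
python3 -m inch '0 4 0 2.7 -0.4;0 8 0 2.7 -0.4;0 10 0 2.7 -0.4;0 10 0 2.7 -0.4;-0.6 10 0 2.7 -0.4;-1.2 10 0 2.7 -0.4;-1.6 10 0 2.7 -0.4;-2 10 0 2.7 -0.4'
python3 -m inch '-0.3 0 0 0 -0.4;-0.6 0 0 0 -0.4;-0.9 0 0 0 -0.4;-1.1 0 0 0 -0.4;-1.3 0 0 0 -0.4;-1.5 0 0 0 -0.4;-1.5 0 0 0 -0.4'
python3 - <<'E'
from h import *
from workcell import vision
go(*wd((-143,-123)),35,175.4)
for n in('top','scene'):
    d=vision.snapshot(n)
    for b in blobs(d,thr=150):
        if 420<b[1][0]<560 and -180<b[1][1]<180: print(n,*b,rk(b[1]).round(1))
cv2.imwrite('pics/s4.png',cv2.resize(d['frame'][110:310,130:350],None,fx=3,fy=3,interpolation=cv2.INTER_CUBIC))
E
```

```text
time: 10.8
position: [0.4418, -0.0948, 0.0364]
tool_rot: [-90.0, 0.1, 175.3]
ft_force: [0.0, 0.3, 0.1]
grip_width: 0.0597
time: 11.5
position: [0.4546, -0.0955, 0.0353]
tool_rot: [-90.0, -0.2, 175.3]
ft_force: [-9.3, 2.5, 5.6]
grip_width: 0.0597
row [ 0.07  0.03  0.08 -0.13] at [454.6 -95.5  35.3] 175.3 rack [-142.3 -122.2]
```

View pics/s4.png

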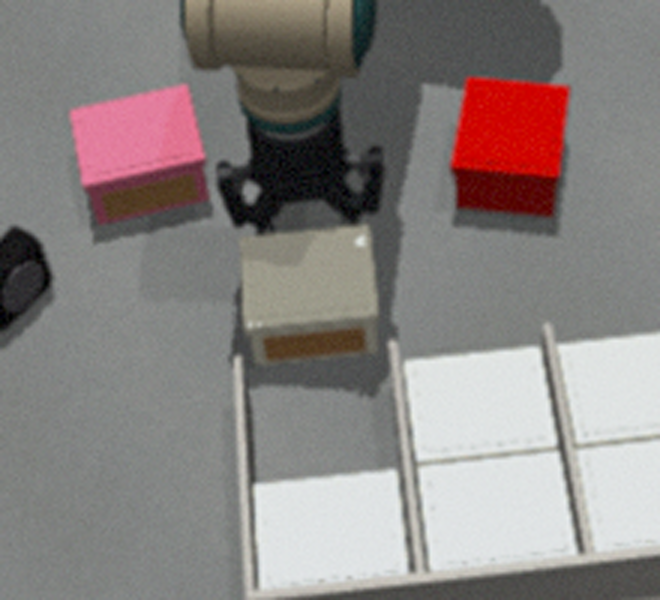

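```bash
cat > m.py <<'E'
from h import *
from workcell import vision
d=vision.snapshot('scene')
for thr in(105,115,125,135):
    for b in blobs(d,thr=thr):
        if 480<b[1][0]<700 and -150<b[1][1]<-50: print(thr,*b,rk(b[1]).round(1))
E
python3 m.py
```

```text
125 [233. 204.] [ 513.2 -103.6] [107.5  93. ] 85.7 [ -83.2 -125.6]
135 [232. 206.] [ 513.2 -104. ] [108.   90.2] 87.3 [ -83.2 -126. ]
```

```bash
python3 -m inch '-0.5 0 -0.02 0 -0.4;-1 0 -0.05 0 -0.4;-1.5 0 -0.08 0 -0.4;-2 0 -0.1 0 -0.4;-2.5 0 -0.13 0 -0.4;-2.9 0 -0.15 0 -0.4;-3.2 0 -0.15 0 -0.4;-3.2 0 -0.15 0 -0.4'
python3 m.py; python3 -c "
from h import *
go(*wd((-110,-123)),35,175.4)"
```

```text
time: 12.45
position: [0.4868, -0.0969, 0.0352]
tool_rot: [-90.0, -0.2, 175.3]
ft_force: [-5.4, 0.6, 4.1]
grip_width: 0.0601
125 [234. 214.] [ 545.9 -105.2] [107.6  92.6] 85.9 [ -50.5 -124.5]
135 [234. 217.] [ 545.4 -105.5] [105.7  90.3] 85.8 [ -50.9 -124.9]
row [-0.    0.02  0.2  -0.14] at [486.8 -96.9  35.2] 175.3 rack [-110. -121.]
```

```bash
python3 -m inch '-0.5 0 0 0 -0.4;-1 0 -0.02 0 -0.4;-1.6 0 -0.04 0 -0.4;-2.2 0 -0.05 0 -0.4;-2.8 0 -0.05 0 -0.4;-3.4 0 -0.05 0 -0.4;-3.9 0 -0.05 0 -0.4;-4.2 0 -0.05 0 -0.4'
python3 m.py
```

```text
time: 13.3
position: [0.5284, -0.0999, 0.0351]
tool_rot: [-90.0, -0.2, 175.3]
ft_force: [-10.2, 0.4, 6.9]
grip_width: 0.0597
125 [236. 228.] [ 587.  -108.2] [107.3  92.7] 85.4 [  -9.3 -124.2]
135 [235. 228.] [ 586.8 -108.8] [107.3  90.1] 86.5 [  -9.4 -124.9]
```

```bash
python3 -m inch '0.5 0 0 0 0.3;0.5 0 0 0 0.3;0.5 0 0 0 0.3;0.5 0 0 0 0.3;0 0 0 0 0.3;-0.5 0 0 0 0.3;-1.1 0 0 0 0.3;-1.7 0 0 0 0.3'
python3 -m inch '-0.5 0 0 0 0.3;-1 0 0 0 0.3;-1.5 0 0 0 0.3;-2 0 0 0 0.3;-2.5 0 0 0 0.3;-2.9 0 0 0 0.3;-3.2 0 0 0 0.3;-3.2 0 0 0 0.3'
python3 m.py;python3 - <<'E'
from h import *
from workcell import vision
go(*wd((3.5,-123)),35,175.4)
d=vision.snapshot('scene');cv2.imwrite('pics/s5.png',cv2.resize(d['frame'][160:330,180:400],None,fx=3,fy=3,interpolation=cv2.INTER_CUBIC))
E
```

```text
time: 14.15
position: [0.5455, -0.1013, 0.0353]
tool_rot: [-90.0, -0.2, 175.3]
ft_force: [-10.7, 0.8, 6.4]
grip_width: 0.0302
time: 14.95
position: [0.5779, -0.104, 0.0353]
tool_rot: [-90.0, -0.1, 175.3]
ft_force: [-6.0, 0.9, 3.2]
grip_width: 0.0298
125 [237. 245.] [ 636.5 -112.2] [107.5  93. ] 85.4 [  40.4 -124.3]
135 [235. 247.] [ 636.4 -112.4] [106.2  90.3] 86.5 [  40.3 -124.5]
row [-2.22  0.03  0.21 -0.15] at [ 577.9 -104.    35.3] 175.3 rack [ -18.7 -120.8]
```

View pics/s5.png

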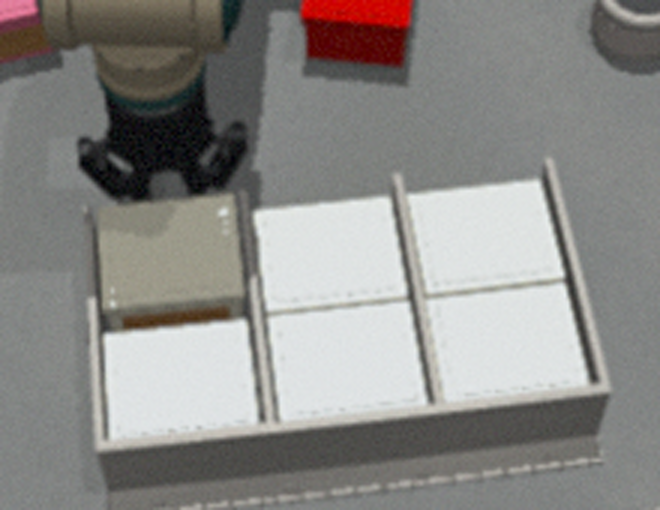

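```bash
python3 -m inch '0.4 0 0 0 0.3;0.6 -0.5 0 0 0.3;0.6 -1.8 0 0 0.3;0.2 -1.8 0 0 0.3;-0.2 -1.8 0 0 0.3;-0.6 -1.8 0 0 0.3;-1 -1.8 0 0 0.3;-1.3 -1.8 0 0 0.3'
python3 -m inch '-0.2 0 0 0 0.3;-0.4 0 0 0 0.3;-0.4 0 0 0 0.3'
python3 m.py
```

```text
time: 15.85
position: [0.5904, -0.1052, 0.0543]
tool_rot: [-90.0, -0.2, 175.2]
ft_force: [-13.6, 1.1, 10.9]
grip_width: 0.0299
time: 16.15
position: [0.5946, -0.1055, 0.0542]
tool_rot: [-90.0, -0.2, 175.3]
ft_force: [-10.0, 0.1, 7.8]
grip_width: 0.03
125 [237. 250.] [ 652.4 -113.7] [107.6  91.8] 85.4 [  56.4 -124.5]
135 [237. 252.] [ 652.4 -113.5] [105.3  90.8] 85.4 [  56.3 -124.3]
```

```bash
python3 -m inch '-0.1 0 0 0 0.3;-0.2 0 0 0 0.3;-0.3 0 0 0 0.3;-0.3 0 0 0 0.3'
python3 -m inch '-0.07 0 0 0 0.3;-0.07 0 0 0 0.3'
python3 m.py
```

```text
time: 16.6
position: [0.5973, -0.1057, 0.0542]
tool_rot: [-90.0, -0.2, 175.2]
ft_force: [-11.4, 0.8, 10.0]
grip_width: 0.0298
time: 16.8
position: [0.598, -0.1058, 0.0542]
tool_rot: [-90.0, -0.2, 175.2]
ft_force: [-12.5, 0.7, 8.8]
grip_width: 0.0299
```

```bash
python3 -m inch '0.5 0 0 0 0.3;1.5 0 0 0 0.3;4 -3 0 0 0.3;8 -8 0 0 0.3;12 -10 0 0 0.3;16 -10 5 0 0.3;16 -10 10 0 0.3;16 -10 15 0 0.3'
python3 -m inch '0 0 5 0 0.3;0 0 10 0 0.3;0 0 15 0 0.3;0 0 15 0 0.3;0 0 15 0 0.3'
python3 - <<'E'
from h import *
from workcell import vision
for n in('top','scene'):
    d=vision.snapshot(n)
    for b in blobs(d,thr=150):
        if 420<b[1][0]<800 and -180<b[1][1]<350: print(n,*b,rk(b[1]).round(1))
    if n=='top':cv2.imwrite('pics/t6.png',cv2.resize(d['frame'][95:310,95:435],None,fx=2.3,fy=2.3,interpolation=cv2.INTER_CUBIC))
E
```

```text
time: 17.65
position: [0.4282, -0.2286, 0.1545]
tool_rot: [-89.9, 0.2, 175.3]
ft_force: [2.0, 0.2, 0.0]
grip_width: 0.0296
time: 18.15
position: [0.4163, -0.3777, 0.1527]
tool_rot: [-90.0, -0.0, 175.2]
ft_force: [0.3, 0.8, 0.3]
grip_width: 0.0298
top [319. 167.] [ 657.2 -112.5] [107.9  93.4] 85.2 [  61.1 -122.9]
top [275. 166.] [665.2  10.3] [108.   93.1] 85.4 [59.2  0.1]
top [231. 163.] [674.6 132.7] [108.2  93.3] 85.8 [ 58.7 122.9]
top [321. 134.] [ 753.4 -121. ] [108.  93.] 85.5 [ 157.6 -123.7]
top [277. 132.] [762.   3.] [108.1  93. ] 85.4 [156.3   0.6]
top [234. 129.] [771.9 123.8] [108.5  92.9] 85.5 [156.4 121.8]
scene [290. 262.] [703.2   7.6] [382.  217.5] 85.4 [97.3  0.5]
scene [394. 156.] [451.8 337. ] [72.9 72.7] 36.2 [-179.7  308.7]
```

View pics/t6.png

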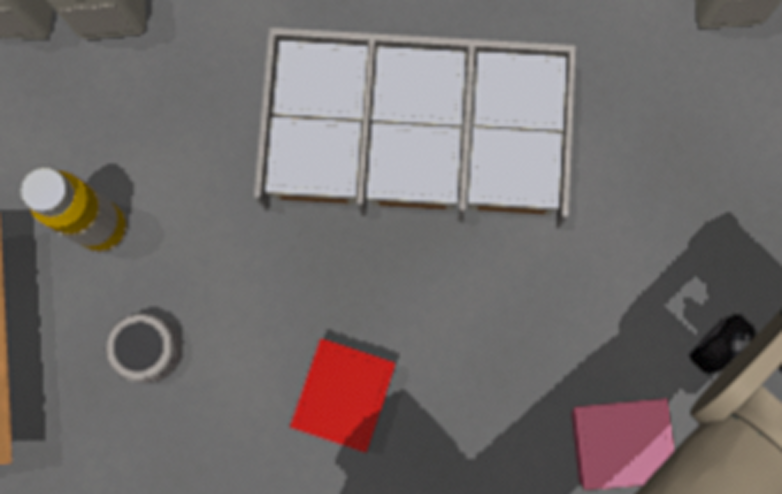

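```bash
python3 -c "
from workcell import manip
print(manip.hand_in())"
```

```text
the job is handed in; nothing more can be done
None
```

The stray tub is in the free front place, the right-hand lane at rack y = -123 mm, and I have handed the job in; no verdict came back. I pushed it with the part-open fingertips only. I turned it and nudged it sideways from its left and right faces, then pushed it straight in from its near face.

**Final position (top camera):**

| | Measured | Required |
|---|---|---|
| Depth in rack x | 61.1 mm | 55 to 67 mm |
| Across, rack y | -122.9 mm | -129 to -117 mm |
| Out of square | about 0.2° | under 3.4° (0.06 rad) |

**Everything else:** the other five tubs read the same as at the start to within 0.2 mm. The tin read within about 1.5 mm of its start. I checked the spray can and tape measure only by eye, and they look unmoved. The gripper finished clear, about 0.15 m up. The clock stood at about 18 s of the 59 s allowed.

**Disagreements:**
- **Gap behind the tub:** the camera suggests about 1.5 mm between the tub and the one behind it, which is about the limit of the measurement. I felt no clear jump in force to prove full contact.
- **Camera offset:** the scene camera read about 2 mm less than the top camera in both x and y throughout. I allowed for this while pushing.

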